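Pack the slide boxes in the dry-storage case, latch it and set its purge valve

ROBOT

A 7-joint arm with a two-finger parallel gripper is mounted at the origin on a cart in front of the work surface, level with it; the furniture and walls round the work are solid. World frame = base frame: x ahead of the robot, y to its left, z up, the work surface at z = 0. Lengths are in m, angles in rad, forces in N, time in s.
With the tool pointing down it reaches from about 0.35 to 0.775 m from the base axis. Payload 3.1 kg.
Tool frame: the origin (TCP) lies at the very end of the fingers, on their centre line; the grasp point (between the pads) lies 19 mm behind it; z points along the fingers, y is the line along which they close (so a half turn about z gives the same grasp; the last joint's range is limited). The gripper opens to 85 mm and grips with 20 to 120 N. Pads are 22 mm wide; open, the fingers measure 114 mm over their backs; the gripper's body (76 mm by 85 mm) begins 54 mm behind the grasp point. The pads swing forward as they close: fully open they stand 13 mm farther back than shut.
Start: joints at [-1.333, 0.311, 0.014, 1.512, -0.004, 1.319, -0.027], TCP at [0.152, 0.529, 0.231] pointing down, gripper open.
Joint ranges: [-2.7, 2.7], [-0.3, 1.91], [-1.27, 1.3], [0.12, 2.57], [-1.44, 4.58], [0.2, 2.03], [-3.05, 3.05]. Speed limits (rad/s): [2.79, 2.79, 3.14, 3.14, 3.14, 3.14, 3.14].

INTERFACE

Orientations are given as a rotation vector (axis times angle).
In Python, from bench import env, jaws, kinematics, observe, viewer gives the robot as it stands. The module is installed in compiled form; this text tells all that it offers. Calls block until the motion is done:
- env.move_to(position, orientation): joint-space move of the TCP to a pose.
- env.line_to(position, frame=None, max_speed=0.15, threshold=None): straight line of the TCP; frame=None keeps the orientation; max_speed is the mean speed in m/s. With threshold (N) it stops when the force on the tool has changed by that much, and returns True; else False.
- env.move_j(angles): joint-space move.
- jaws.command_gripper(opening): finger opening in m; the grip force is fixed at half the most; returns when the fingers have stopped.
- env.hold(seconds).
- kinematics.ik(position, orientation): joint angles nearest the present ones, or None.
- observe(): the state.
- viewer.read_camera(name): name is "scene" or "top" or "wrist"; returns a dict with "color" (384x512x3 uint8, red, green, blue), "vfov" (degrees; the focal length in pixels is half the picture's height over the tangent of half this angle, whatever the lens; pixels are square), "cx", "cy" (the principal point, pixels), "origin" and "orientation" of the camera in the world. Camera axes: x right, y up, looking along -z (the intrinsics and any distortion apply to the point x, -y, -z); pixel columns grow to the right and rows downward; lengths in m; the calibration is good to about 2 mm. A picture is of the moment at which its call begins. There is no depth.
A pose or a line that the arm cannot do raises env.PlanningError and nothing moves.
- env.finish_job(): hands the job in; it is judged then, once.
The state is a dict: "time": time; "joints": joint angles; "dq": joint speeds; "effort": joint torques, N m; "tcp_pos": TCP position; "tcp_rot": TCP orientation; "ft_force": force on the tool from outside, world axes, zero at the start; "torque": the same for the moment, N m; "finger_gap": finger opening in m; "finger_force": force on a finger pad.
Only numpy, scipy, OpenCV 4.12 (cv2) and the standard library are available. Lean on these libraries where they do the work, as an engineer would, in place of code of your own. Each camera call takes 0.05 s, during which the arm holds its last target. There are 200 camera calls.

TASK

Put every box of microscope slides that lies loose on the desk into the open dry-storage case, lying flat on its raised floor, then shut the lid fully. Next swing the draw latch's wire bail over so that its bar lies on the lid behind the keeper hook, and press the latch lever down past centre until it is fully home with the bail pulled tight on the keeper; last, turn the purge valve on the side of the case half open (45 degrees). Leave everything else on the desk alone.

Things in the scene. Friction and masses are not known exactly. Their poses are not given: they have to be found in the camera images.
- case: grey plastic case, fixed to the desk, 140 mm (x) by 240 mm (y), rim 90 mm above the desk, walls 5 mm; inside it is 130 x 230 mm with a raised slotted floor 50 mm above the desk, 40 mm below the rim. Origin: centre of its underside. -x is the front, towards the robot, with the latch right of the middle (at y = -60 mm); +x is the hinge side; the valve pipe leaves the -y side, 40 mm up.
- slides_1_centre (a point): closed cream box of microscope slides lying flat, 40 mm (its x) by 82 mm (its y), 32 mm high; the body is 36 mm wide below the lid, which is the top 5 mm. The point is its centre, half-way up; its axes are the box's, z up. Loose, about 110 g. May be absent. (The right-hand desk top, y below -0.18, is 4 mm higher.)
- slides_2_centre (a point): closed cream box of microscope slides lying flat, 40 mm (its x) by 82 mm (its y), 32 mm high; the body is 36 mm wide below the lid, which is the top 5 mm. The point is its centre, half-way up; its axes are the box's, z up. Loose, about 110 g. May be absent. (The right-hand desk top, y below -0.18, is 4 mm higher.)
- slides_3_centre (a point): closed cream box of microscope slides lying flat, 40 mm (its x) by 82 mm (its y), 32 mm high; the body is 36 mm wide below the lid, which is the top 5 mm. The point is its centre, half-way up; its axes are the box's, z up. Loose, about 110 g. May be absent. (The right-hand desk top, y below -0.18, is 4 mm higher.)
- lid (a joint): white lid, 144 x 244 x 8 mm, hinged on the case's back rim (hinge line along y at x = +70 mm, z = 90 mm in the case's frame); 0 = shut, grows as it opens (rad), starts standing up at about 1.6 to 1.75. Stiff hinge: it stays where it is left; 2 to 4 N at the tab moves it.
- lid_tab (a point): grip point on the lid's pull tab, a flat tongue 26 mm wide (along the hinge line) and 8 mm thick that stands out 28 mm from the lid's free edge; 158 mm from the hinge line, 90 mm to the +y side of the middle. Pinched across its width it can pivot between the fingers while the lid swings.
- keeper (a point): the seat of the steel keeper hook on top of the lid: where the centre of the bail's bar lies when it is pulled tight. The seat is on the hinge side (+x) of a post 10 mm thick, 26 mm wide and 18 mm high, whose lip reaches 8 mm over it. The point is 4 mm above the lid's top face; axes turn with the lid, parallel to the case's when shut.
- latch_lever (a joint): steel lever of the draw latch, swinging in the case's x-z plane about lever_pivot; 0 = standing up (leaning 15 degrees towards the lid), grows as it swings over to the front and down; dead centre at about 2.0 rad, fully home at 2.21 rad (pointing to the front, 21 degrees below level). Starts at 0 to 0.25; light friction holds it.
- lever_pivot (a point): axis of the lever (along the case's y), at x = -92 mm, y = -60 mm, 76 mm above the desk in the case's frame
- lever_grip (a point): point on the lever 66 mm from its pivot, to pinch or press; the lever is 22 to 28 mm wide (along y), 6 mm thick, and ends 80 mm from the pivot
- latch_bail (a joint): hinge of the wire bail on the lever, along y, 24 mm from lever_pivot (straight above it with the lever at 0, turning with it). Lean from upright towards the lid = this value minus the lever's (rad). Starts leaning to the robot by its stop at -0.5; led past upright and let go, it falls on to the lid (lean about 1.55, lever up), its bar 20 to 26 mm behind the keeper's seat.
- bail_bar (a point): centre of the bail's cross bar: a round bar of 8 mm diameter, 54 mm long along y, 83 mm from the bail's hinge; two 6 mm side wires, 27 mm to either side, join it to the pivot. The loop is sprung: it stretches up to 6 mm (3 N per mm).
- bail_tab (a point): grip point on the bail's pull tab, a flat tongue 16 mm wide (along y), 5 mm thick that stands out beyond the bar, ending 31 mm past it; the point is 20 mm past the bar, 103 mm from the bail's hinge. Pinched across its width it can pivot between the fingers while the bail swings.
- valve (a joint): purge valve, quarter turn about a vertical axis: 0 = shut (handle across the pipe, pointing to the case's -x), 1.571 = fully open (handle along the pipe, pointing to the case's -y); it turns counter-clockwise seen from above as it opens. Half open is 0.785. Starts at 0 to 0.4; stiff, stays where it is left.
- valve_axis (a point): axis of the valve at the handle's mid-height, 88 mm above the desk, 45 mm out from the case's -y wall
- valve_grip (a point): grip point on the steel valve handle, 50 mm from the axis; handle 14 mm wide, 14 mm high, ending 78 mm from the axis
- sand_timer: sand timer with teal ends, 42 x 46 x 132 mm, loose, to be left alone; origin on its underside
- jar_dark: red-capped jar, 53 mm diameter, 62 mm tall, loose, to be left alone; origin on its underside
- dropper_1: brown dropper bottle, 33 mm diameter, 102 mm tall, loose, to be left alone; origin on its underside
- petri_dish: shallow round dish, 76 mm diameter, 11 mm high, loose, to be left alone; origin on its underside
- hub: small flat black hub, 46 x 115 x 16 mm, loose, to be left alone; origin on its underside
- medicine_box: white and orange carton, 34 x 60 x 98 mm, standing, loose, to be left alone; origin on its underside
- reagent_box: yellow and white carton, 45 x 75 x 130 mm, standing, loose, to be left alone; origin on its underside
Not all that is in view belongs to the job. What is shaped like the part that bears slides_3_centre but green is not meant.

How it is judged:
By the outcome, as a careful person would: the job done as asked, in the order asked, and still so for the second after the job is handed in, with the robot touching nothing.
Of slides_1, slides_2, slides_3 only 2 to 3 are there at a start; the rules pass over those that are not, and their reading is None.
At some moment in a run one of slides_1, slides_2, slides_3 may be knocked a few centimetres aside while the robot is not near it.
It also fails if it takes over 208 s, if anything falls off the work surface, if the arm or the gripper's body presses on something with over 40 N, if the wrist force passes 120 N, or if a joint passes its speed limit or range.

## Working session

There is one attempt and no reset: what is moved stays moved. The work goes in short steps, each a Python script; the robot and the scene stay as the last script left them, time stands still between calls to the robot, and variables do not carry over. Pictures are saved under pics/ and viewed, at most 20 in all, crops included, and the job is handed in when it is done.

```bash
ls; mkdir -p pics
python3 - <<'E'
from bench import env,jaws,kinematics,observe,viewer
import cv2,numpy as np
print(observe())
for n in ("scene","top"):
    c=viewer.read_camera(n)
    cv2.imwrite(f"pics/{n}0.png",cv2.resize(c["color"][:,:,::-1],None,fx=1.5,fy=1.5,interpolation=cv2.INTER_CUBIC))
    print(n,{k:v for k,v in c.items() if k!="color"})
c=viewer.read_camera("wrist");print({k:v for k,v in c.items() if k!="color"})
E
```

```text
pics
{'time': 0.0, 'joints': array([-1.33270726,  0.31168086,  0.01400062,  1.51307693, -0.00439539,
        1.31917712, -0.02719546]), 'dq': array([ 1.03247638e-03,  9.45272989e-04,  3.93710283e-05, -5.16210675e-04,
        6.97825966e-04,  8.47809842e-04,  4.22647811e-04]), 'effort': array([ 2.17520251e-04, -3.79918993e+01,  1.46340723e-01, -2.30586737e+01,
        1.24627227e-02,  1.39437761e-02,  9.47747310e-06]), 'tcp_pos': array([0.15167717, 0.52791238, 0.23023765]), 'tcp_rot': array([-0.43791302, -3.11069662,  0.00361411]), 'ft_force': array([ 0.48294011,  0.40639511, -0.87618835]), 'torque': array([-0.00357301, -0.00266627,  0.00208465]), 'finger_force': 0.0, 'finger_gap': 0.08524411416344095}
scene {'vfov': 51.7192257582075, 'cx': 256.80124583191264, 'cy': 196.30749406909695, 'origin': array([-0.203894  , -0.78930096,  0.78197907]), 'orientation': array([ 1.02807262, -0.38964386, -0.67763417])}
top {'vfov': 57.471402134695495, 'cx': 256.02742317754166, 'cy': 188.85661481301102, 'origin': array([0.49386064, 0.03115289, 1.33988876]), 'orientation': array([ 0.08318419, -0.03490924, -1.59799546])}
{'vfov': 60.855418543898146, 'cx': 251.45650241822796, 'cy': 188.28605107759523, 'origin': array([0.07920061, 0.54924698, 0.37282779]), 'orientation': array([-0.25590015, -0.18951294,  1.28194708])}
```

View pics/scene0.png

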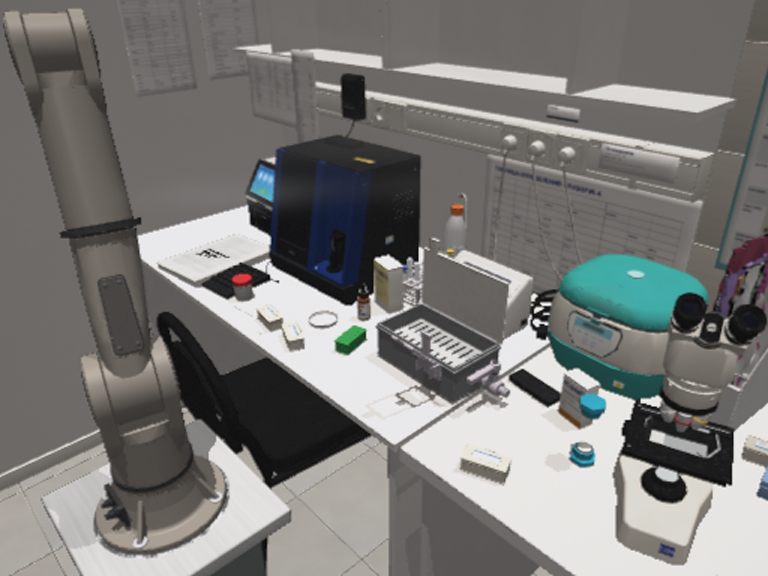

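View pics/top0.png

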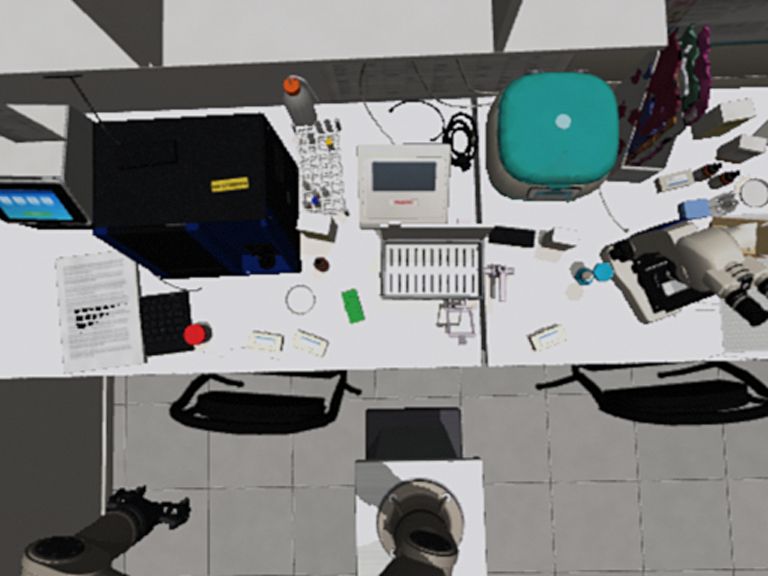

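The scene view shows three cream boxes (267,316), (292,334) and (486,461), a green decoy at (350,340), and the case at (437,350) with its lid up. The top view shows the boxes at (267,341), (311,342) and (547,337), the case at (381–481, 240–298), the latch at (457,318) and the valve at (498,275).

```bash
cat > h.py <<'E'
from bench import env,jaws,kinematics,observe,viewer
import cv2,numpy as np
from scipy.spatial.transform import Rotation as R
def K(c):
    f=c["color"].shape[0]/2/np.tan(np.radians(c["vfov"])/2); return f,c["cx"],c["cy"]
def ray(c,u,v):
    f,cx,cy=K(c); d=R.from_rotvec(c["orientation"]).apply([(u-cx)/f,-(v-cy)/f,-1.]); return c["origin"],d
def onz(c,u,v,z):
    o,d=ray(c,u,v); return o+d*(z-o[2])/d[2]
def proj(c,p):
    f,cx,cy=K(c); q=R.from_rotvec(c["orientation"]).inv().apply(np.asarray(p)-c["origin"])
    return np.array([cx-f*q[...,0]/q[...,2],cy+f*q[...,1]/q[...,2]]).T
def tri(c1,p1,c2,p2):
    o1,d1=ray(c1,*p1);o2,d2=ray(c2,*p2)
    A=np.stack([d1,-d2],1);s=np.linalg.lstsq(A,o2-o1,rcond=None)[0]
    a,b=o1+d1*s[0],o2+d2*s[1];return (a+b)/2,np.linalg.norm(a-b)
def crop(c,u0,v0,u1,v1,k,name):
    cv2.imwrite(f"pics/{name}.png",cv2.resize(np.ascontiguousarray(c["color"][v0:v1,u0:u1,::-1]),None,fx=k,fy=k,interpolation=cv2.INTER_CUBIC))
E
python3 - <<'E'
from h import *
np.set_printoptions(precision=3,suppress=True)
t=viewer.read_camera("top");s=viewer.read_camera("scene")
np.savez("t.npz",**t);np.savez("s.npz",**s)
for n,(u,v) in dict(b1=(178,227.5),b2=(207,228.5),b3=(364.5,225),g=(235,203)).items(): print(n,onz(t,u,v,.032))
for n,(u,v) in dict(fl=(254,198),fr=(320,199),bl=(255,158),br=(321,159)).items(): print(n,onz(t,u,v,.09))
print(t["color"][227,178],t["color"][240,178],t["color"][229,207])
a=np.vstack([np.hstack([t["color"][145:245,165:285],t["color"][145:245,245:385]])])
cv2.imwrite("pics/a.png",cv2.resize(np.ascontiguousarray(t["color"][145:245,160:360,::-1]),None,fx=4,fy=4,interpolation=cv2.INTER_CUBIC))
crop(s,230,160,390,280,5,"b")
E
```

```text
b1 [0.456 0.366 0.032]
b2 [0.45  0.257 0.032]
b3 [ 0.447 -0.326  0.032]
g [0.542 0.15  0.032]
fl [0.556 0.076 0.09 ]
fr [ 0.545 -0.158  0.09 ]
bl [0.7   0.069 0.09 ]
br [ 0.689 -0.168  0.09 ]
[212 214 218] [214 214 218] [217 216 219]
```

View pics/a.png

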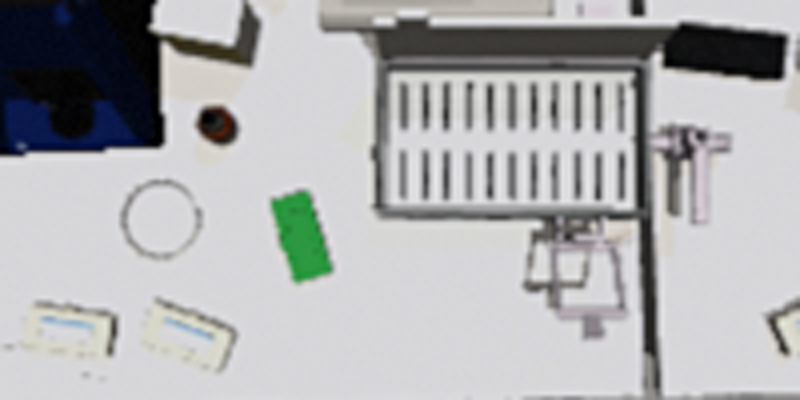

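View pics/b.png

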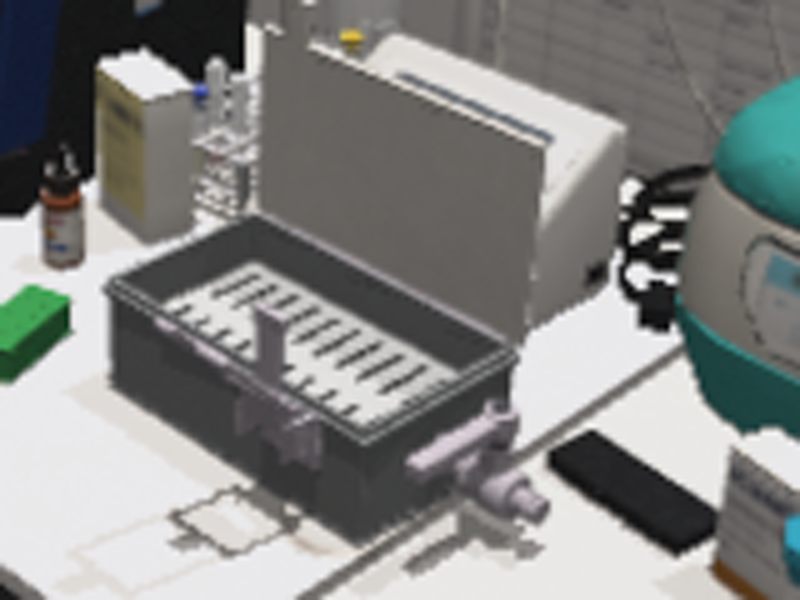

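The top crop shows the boxes at (72,330) and (190,335), with the third cut off at the right. The case rim corners are at about (377,213), (650,218) and (383,62), the bail tab at (592,330) and the valve handle at (700,195), pointing to the robot. The scene crop confirms that the rim corners are clear and the lid is upright.

Run:
```python
from h import *
np.set_printoptions(precision=4,suppress=True)
t=dict(np.load("t.npz"));s=dict(np.load("s.npz"))
for n,a,b in [("FL",(254.2,198.3),(251.6,217.4)),("FR",(322.4,199.5),(303,248))]:
    print(n,tri(t,a,s,b),onz(t,*a,.09),onz(s,*b,.09))
print("BR,BL scene",onz(s,333.4,231,.09),onz(s,281.6,203,.09))
print("seam",onz(t,322.5,220,.0),onz(t,324,244,.0))
im=t["color"].astype(int); m=((im[...,0]-im[...,2]>4)&(im.min(2)>120)).astype(np.uint8)
m[:,:]*=1
for nm,(u,v) in dict(b1=(178,227.5),b2=(207,228.5),b3=(364.5,225)).items():
    q=np.zeros_like(m);u0,v0=int(u),int(v);q[v0-14:v0+15,u0-16:u0+17]=m[v0-14:v0+15,u0-16:u0+17]
    q=cv2.morphologyEx(q,cv2.MORPH_CLOSE,np.ones((5,5)))
    cs=max(cv2.findContours(q,0,2)[0],key=cv2.contourArea)
    P=np.array([onz(t,*p[0],.036 if nm=="b3" else .032)[:2] for p in cs]).astype(np.float32)*1000
    print(nm,len(cs),cv2.minAreaRect(P))
    print(im[v0,u0-6:u0+7].tolist())
# tool axes & camera offset
w=viewer.read_camera("wrist");o=observe();Rt=R.from_rotvec(o["tcp_rot"])
print(Rt.as_matrix(),Rt.inv().apply(w["origin"]-o["tcp_pos"]),Rt.inv().apply(R.from_rotvec(w["orientation"]).apply(np.eye(3))))
crop(t,310,150,410,245,6,"c")
```

```text
FL (array([0.5562, 0.0751, 0.0794]), np.float64(0.0028848102968954247)) [0.5546 0.0756 0.09  ] [0.5458 0.0611 0.09  ]
FR (array([ 0.5441, -0.1679,  0.0849]), np.float64(0.0014530716001287412)) [ 0.5434 -0.1665  0.09  ] [ 0.5393 -0.1728  0.09  ]
BR,BL scene [ 0.6766 -0.1786  0.09  ] [0.6886 0.06   0.09  ]
seam [ 0.4693 -0.178   0.    ] [ 0.379  -0.1799  0.    ]
b1 20 ((456.47711181640625, 372.50433349609375), (82.01110076904297, 48.44126892089844), 82.31282043457031)
[[216, 215, 218], [216, 215, 219], [216, 215, 218], [216, 214, 218], [216, 215, 218], [215, 214, 217], [212, 214, 218], [208, 213, 218], [204, 211, 218], [199, 207, 218], [187, 197, 209], [195, 200, 200], [214, 215, 201]]
b2 41 ((448.06634521484375, 259.4231262207031), (83.1758041381836, 48.05436706542969), 70.27091979980469)
[[215, 214, 218], [216, 216, 219], [216, 215, 219], [217, 216, 219], [216, 215, 218], [212, 214, 218], [202, 209, 218], [185, 200, 216], [162, 187, 208], [151, 180, 202], [154, 175, 194], [158, 169, 173], [192, 192, 180]]
b3 41 ((448.11090087890625, -321.3822326660156), (47.75837707519531, 95.41678619384766), 20.20685386657715)
[[206, 210, 202], [176, 192, 204], [153, 181, 203], [169, 188, 205], [190, 200, 215], [204, 210, 218], [215, 216, 219], [216, 216, 219], [216, 214, 217], [216, 216, 218], [215, 214, 218], [215, 214, 217], [214, 214, 216]]
[[-0.9611  0.2761 -0.0002]
 [ 0.2761  0.9611 -0.0008]
 [-0.0001 -0.0008 -1.    ]] [ 0.0756  0.0001 -0.1424] [[ 0.0006  1.      0.0007]
 [ 0.9563 -0.0007  0.2924]
 [ 0.2924  0.0005 -0.9563]]
```

```bash
cat >> h.py <<'E'
def rot(yaw,dx=0):  # tool x axis in the world plane at yaw, tool down
    return (R.from_euler("z",yaw)*R.from_euler("x",np.pi)).as_rotvec()
E
python3 - <<'E'
from h import *
np.set_printoptions(precision=4,suppress=True)
P=np.pi
for y in (.05,-.1):
    try:
        env.move_to([.52,y-.04,.36],rot(P-.048)); print(observe()["joints"],observe()["time"])
    except env.PlanningError as e: print(e);continue
    w=viewer.read_camera("wrist");np.savez(f"w{'a' if y>0 else 'b'}.npz",**w)
a=np.load("wa.npz")["color"];b=np.load("wb.npz")["color"]
cv2.imwrite("pics/wa.png",cv2.resize(a[:,:,::-1],(800,600)));cv2.imwrite("pics/wb.png",cv2.resize(b[:,:,::-1],(800,600)))
E
```

```text
[-0.6414  0.2574  0.778   1.3442 -0.1802  1.612   1.6377] 2.6167
[-0.3678  0.318   0.8478  1.2943 -0.2379  1.6315  1.9623] 3.3167
```

View pics/wb.png

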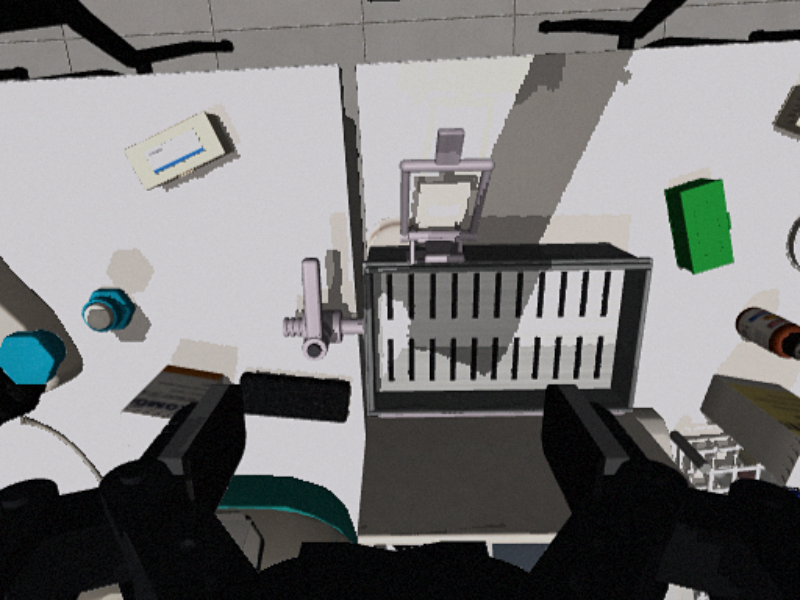

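The wrist picture shows the case rim corners at (366,263), (651,260), (634,410) and (366,414). The valve axis is at (315,347) with its handle tip at (311,262), the bail bar at (447,163), the tab at (450,145) and box 3 at (177,150).

Run:
```python
from h import *
np.set_printoptions(precision=4,suppress=True)
w=dict(np.load("wb.npz"));S=1.5625
d={n:onz(w,u/S,v/S,z) for n,u,v,z in [("FR",366,263,.09),("FL",651,260,.09),("BL",634,410,.09),("BR",366,414,.09),("vax",315,347,.095),("vtip",311,262,.095),("box3 c",177,150,.036),
("b3a",126,152,.036),("b3b",207,113,.036),("b3c",223,150,.036),("b3d",148,189,.036)]}
for n in d: print(n,d[n])
print(np.linalg.norm(d["FR"]-d["FL"]),np.linalg.norm(d["BR"]-d["BL"]),np.linalg.norm(d["FR"]-d["BR"]),np.linalg.norm(d["FL"]-d["BL"]))
a=dict(np.load("wa.npz"));crop(a,0,0,512,384,1.5625,"wa")
```

```text
FR [ 0.5426 -0.1627  0.09  ]
FL [0.5513 0.073  0.09  ]
BL [0.6909 0.0715 0.09  ]
BR [ 0.6833 -0.1716  0.09  ]
vax [ 0.6134 -0.2109  0.095 ]
vtip [ 0.5384 -0.2073  0.095 ]
box3 c [ 0.4457 -0.3257  0.036 ]
b3a [ 0.4453 -0.3707  0.036 ]
b3b [ 0.4165 -0.2946  0.036 ]
b3c [ 0.4476 -0.2853  0.036 ]
b3d [ 0.4779 -0.3574  0.036 ]
0.23589189286374646 0.24325617203818103 0.14096401943083903 0.13956063545665415
```

View pics/wa.png

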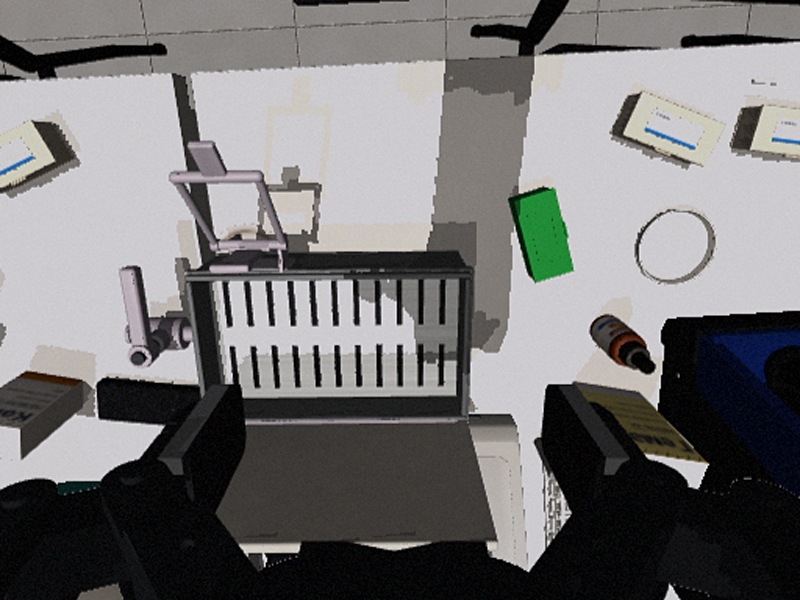

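Wrist view A shows boxes 2 and 1 at (670,128) and (775,132). The front rim corners are at (187,272) and (472,268).

```bash
cat >> h.py <<'E'
C=np.array([.6172,-.0475]);CY=-.04
def case(x,y,z):
    return np.r_[C+R.from_euler("z",CY).as_matrix()[:2,:2]@[x,y],z]
def st(m=""):
    o=observe();print(m,"t%.1f"%o["time"],"tcp",o["tcp_pos"].round(4),"gap%.4f"%o["finger_gap"],"ff%.1f"%o["finger_force"],"F",o["ft_force"].round(1));return o
def near(yaw):   # of the two equivalent grasps the one nearer tool-x = towards robot
    return min((yaw+k*np.pi for k in(-1,0,1)),key=lambda a:abs(a-np.pi))
def pick(x,y,long,z0):
    yaw=near(long);jaws.command_gripper(.085)
    env.move_to([x,y,z0+.12],rot(yaw))
    st("hover");print(env.line_to([x,y,z0+.004],max_speed=.12,threshold=15))
    jaws.command_gripper(.0);st("grip")
    env.line_to([x,y,.31],max_speed=.25);return st("lift")
def place(cx,cy):
    p=case(cx,cy,.30);env.move_to(p,rot(np.pi+CY))
    env.line_to(case(cx,cy,.066),max_speed=.15)
    print(env.line_to(case(cx,cy,.053),max_speed=.04,threshold=6));st("down")
    jaws.command_gripper(.056);env.line_to(case(cx,cy,.30),max_speed=.25);st("out")
def boxes(t):
    im=t["color"].astype(int);m=((im[...,0]-im[...,2]>4)&(im.min(2)>120)).astype(np.uint8)
    m=cv2.morphologyEx(m,cv2.MORPH_CLOSE,np.ones((5,5)));out=[]
    for c in cv2.findContours(m,0,2)[0]:
        P=np.array([onz(t,*p[0],.032)[:2] for p in c]).astype(np.float32)*1000
        r=cv2.minAreaRect(P)
        if 60<max(r[1])<110 and 35<min(r[1])<60 and r[0][0]<540: out.append(r)
    return out
E
python3 - <<'E'
from h import *
w=dict(np.load("wa.npz"));S=1.5625
for n,u,v,z in [("FR",187,272,.09),("FL",472,268,.09),("BL",467,416,.09),("BR",199,419,.09),("b2a",645,91,.032),("b2b",724,124,.032),("b2c",706,165,.032),("b2d",624,132,.032),("b1a",762,104,.032),("b1b",750,152,.032)]:print(n,onz(w,u/S,v/S,z).round(4))
pick(.4468,-.327,np.radians(111.5),.004)
print(boxes(viewer.read_camera("top")))
E
```

```text
FR [ 0.5432 -0.1609  0.09  ]
FL [0.5505 0.0762 0.09  ]
BL [0.6891 0.0717 0.09  ]
BR [ 0.6811 -0.1724  0.09  ]
b2a [0.4155 0.2331 0.032 ]
b2b [0.4457 0.3048 0.032 ]
b2c [0.48   0.2937 0.032 ]
b2d [0.4484 0.218  0.032 ]
b1a [0.4306 0.3352 0.032 ]
b1b [0.4705 0.3312 0.032 ]
hover t4.8 tcp [ 0.4487 -0.3264  0.1249] gap0.0849 ff0.0 F [ 0.4  0.1 -0. ]
False
grip t6.4 tcp [ 0.4472 -0.3273  0.0086] gap0.0369 ff59.5 F [-0.1  0.1  4.7]
lift t7.8 tcp [ 0.4463 -0.3263  0.3086] gap0.0371 ff60.0 F [ 1.3 -0.3 -1.1]
[((456.4468994140625, 372.2803039550781), (82.46326446533203, 48.44127655029297), 82.3128433227539), ((448.0666198730469, 259.423828125), (83.17430877685547, 48.05436706542969), 70.27091979980469)]
```

Run:
```python
from h import *
place(8,-.062) if False else place(.008,-.062)
print(boxes(viewer.read_camera("top")))
pick(.4475,.2615,np.radians(69),0)
place(.008,.004)
t=viewer.read_camera("top");print(boxes(t));w=viewer.read_camera("wrist");crop(w,0,0,512,384,1.5625,"p2")
```

```text
True
down t10.9 tcp [ 0.6233 -0.1099  0.0547] gap0.0367 ff60.3 F [-0.5  0.6  4.2]
out t12.4 tcp [ 0.6221 -0.1095  0.2985] gap0.0563 ff0.0 F [-0.9  0.7  1. ]
[((367.4651184082031, -820.046875), (97.19219207763672, 48.462703704833984), 53.03022003173828), ((456.5504150390625, 372.2049255371094), (82.40458679199219, 48.20946502685547), 81.94926452636719), ((448.0666198730469, 259.423828125), (83.17430877685547, 48.05436706542969), 70.27091979980469)]
hover t14.5 tcp [0.4494 0.2601 0.1208] gap0.0850 ff0.0 F [0.2 0.4 0.2]
False
grip t16.1 tcp [0.448  0.2618 0.0047] gap0.0370 ff59.5 F [-0.9 -0.6  5.6]
lift t17.5 tcp [0.4466 0.2611 0.3083] gap0.0371 ff60.0 F [ 0.  -0.3 -0.7]
True
down t20.9 tcp [ 0.626  -0.0439  0.0548] gap0.0370 ff60.4 F [0.2 0.4 3.7]
out t22.3 tcp [ 0.6247 -0.0435  0.2985] gap0.0561 ff0.0 F [ 0.2 -0.4 -1.5]
[((368.1896667480469, -818.443603515625), (100.0934066772461, 48.79880142211914), 53.66205596923828), ((456.3260498046875, 371.3850402832031), (84.2699966430664, 48.44127655029297), 82.3128433227539)]
```

View pics/p2.png

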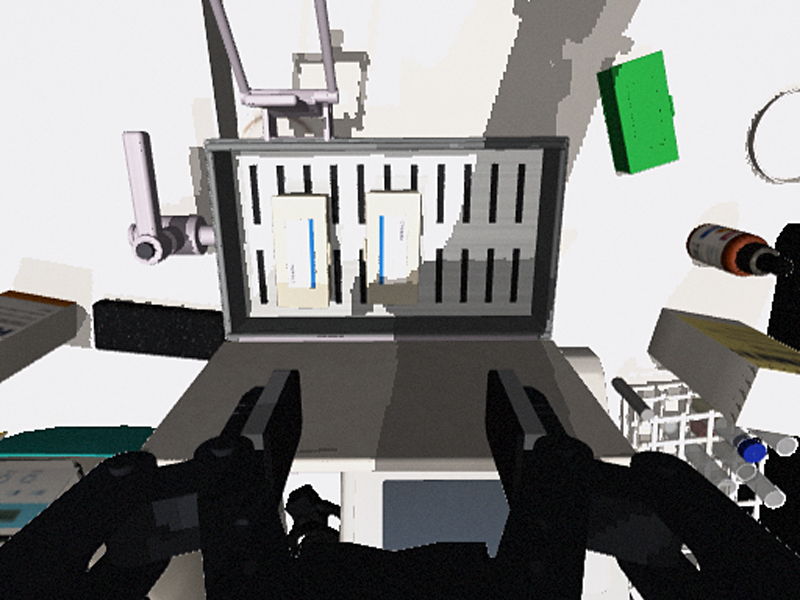

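Both boxes lie flat and parallel in the case at (302,250) and (393,247), with free space on the right for the third.

Run:
```python
from h import *
w=viewer.read_camera("wrist");S=1.5625
for n,u,v in [("FR",206,140),("FL",568,139),("BL",551,338),("BR",230,340)]:print(n,onz(w,u/S,v/S,.09).round(4))
pick(.4565,.369,np.radians(82),0)
print(boxes(viewer.read_camera("top")))
place(.008,.070)
# look at lid tab / lid edge and latch from robot side
env.move_to([.42,-.03,.33],rot(np.pi+CY)); w=viewer.read_camera("wrist");np.savez("wc.npz",**w);crop(w,0,0,512,384,1.5625,"p3")
t=viewer.read_camera("top");s=viewer.read_camera("scene");np.savez("t2.npz",**t);np.savez("s2.npz",**s)
```

```text
FR [ 0.5447 -0.1628  0.09  ]
FL [0.5534 0.0751 0.09  ]
BL [0.6936 0.0709 0.09  ]
BR [ 0.6858 -0.1656  0.09  ]
hover t24.6 tcp [0.4585 0.3673 0.1208] gap0.0850 ff0.0 F [ 0.2 -0.4 -0. ]
False
grip t26.2 tcp [0.457  0.3693 0.0047] gap0.0368 ff59.5 F [-0.2 -0.4  3.6]
lift t27.6 tcp [0.4557 0.3686 0.3084] gap0.0368 ff59.9 F [ 0.4 -0.5 -1.5]
[((-78.78593444824219, 442.7119140625), (91.6557388305664, 49.04230499267578), 89.28943634033203), ((369.30108642578125, -817.4482421875), (98.25459289550781, 47.22172927856445), 54.945106506347656)]
True
down t31.2 tcp [0.6285 0.0221 0.0548] gap0.0368 ff60.3 F [0.2 0.1 4.4]
out t32.6 tcp [0.6274 0.0224 0.2986] gap0.0561 ff0.0 F [ 0.3 -0.4  0. ]
```

View pics/p3.png

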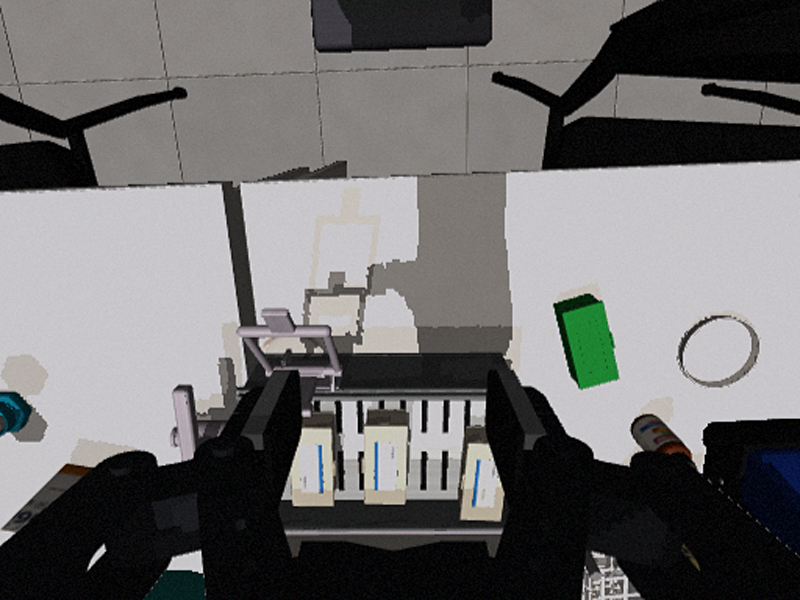

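All three boxes are in the case. The third, at (482,475), sits farther back and slightly skewed, so I'm checking it along with the lid tab.

```bash
sed -i 's/^C=.*/C=np.array([.618,-.0468]);CY=-.036/' h.py
python3 - <<'E'
from h import *
t=dict(np.load("t2.npz"));s=dict(np.load("s2.npz"))
a=cv2.resize(t["color"][135:240,245:345],(600,630))[:600];b=cv2.resize(s["color"][160:280,265:305],(200,600))
a=cv2.resize(t["color"][140:215,248:328],(560,525));b=cv2.resize(s["color"][165:240,275:309],(238,525))
cv2.imwrite("pics/d.png",np.hstack([a,b])[:,:,::-1])
for z in(.234,.262):
    print(z,[proj(t,case(.07+np.tan(th)*(z-.09),.09,z)).round(1).tolist() for th in(.03,.1,.18)],[proj(s,case(.07+np.tan(th)*(z-.09),.09,z)).round(1).tolist() for th in(.03,.1,.18)])
E
```

```text
0.234 [[262.4, 151.7], [262.4, 148.6], [262.4, 145.0]] [[287.9, 167.0], [290.1, 166.2], [292.5, 165.3]]
0.262 [[262.2, 149.8], [262.3, 146.0], [262.3, 141.6]] [[288.3, 159.3], [290.9, 158.3], [293.9, 157.2]]
```

View pics/d.png

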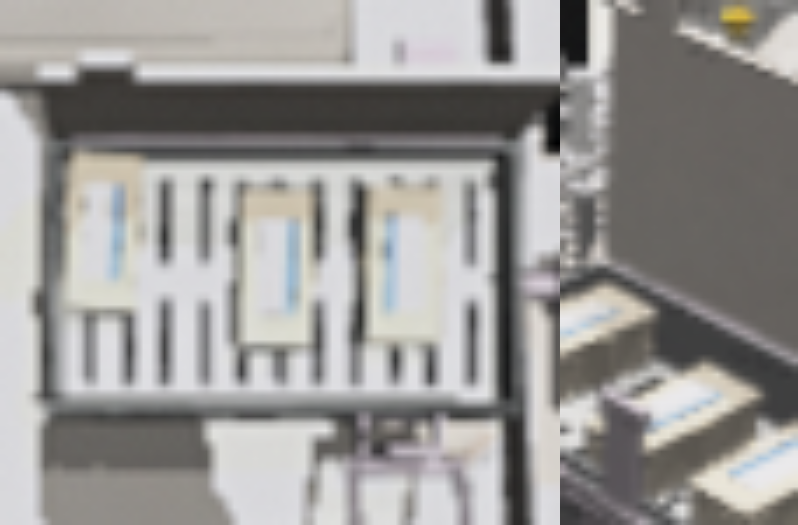

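The third box lies inside the walls and touched the floor at the same height as the others, so it is flat. The lid tab shows at (107,70) in the top crop, which puts the lid about 0.045 rad past upright.

```bash
cat >> h.py <<'E'
def lidpt(r,n,phi,y,dz=0):
    return case(.07-r*np.cos(phi)+n*np.sin(phi),y,.09+r*np.sin(phi)+n*np.cos(phi)+dz)
E
python3 - <<'E'
from h import *
th=np.pi/2+.045;ro=rot(np.pi+CY);y=.088
p=lidpt(.160,.004,th,y,-.012)
jaws.command_gripper(.055)
env.move_to(p+[-.03,0,.11],ro);env.line_to(p+[0,0,.07]);print(env.line_to(p,max_speed=.08,threshold=8));st()
jaws.command_gripper(0);st("grip")
for a in np.linspace(th,.0,12)[1:]:
    c=env.line_to(lidpt(.160,.004,a,y,-.012),max_speed=.15,threshold=25)
    print(round(a,2),c,observe()["ft_force"].round(1),end=" ")
    if c: break
st();w=viewer.read_camera("scene");crop(w,230,160,390,280,5,"e")
E
```

```text
False
 t36.4 tcp [0.7026 0.038  0.2385] gap0.0549 ff0.0 F [0.3 0.5 0.3]
grip t36.8 tcp [0.7027 0.0398 0.2388] gap0.0245 ff59.0 F [-0.9  2.5  4.7]
1.47 False [0.1 3.9 4.4] 1.32 False [-0.9  5.5  6.5] 1.18 False [-1.2  5.4  6.7] 1.03 False [-3.   5.3  8.1] 0.88 False [-3.8  5.7  7.1] 0.73 False [-4.3  5.3  3.2] 0.59 False [-3.4  5.4  2.6] 0.44 False [-3.7  5.3  1.6] 0.29 False [-1.1  5.6  0.8] 0.15 False [-1.7  6.4  0.7] 0.0 False [-1.5  5.3 -0.2]  t40.2 tcp [0.5303 0.0456 0.0807] gap0.0246 ff73.9 F [-1.5  5.3 -0.2]
```

View pics/e.png

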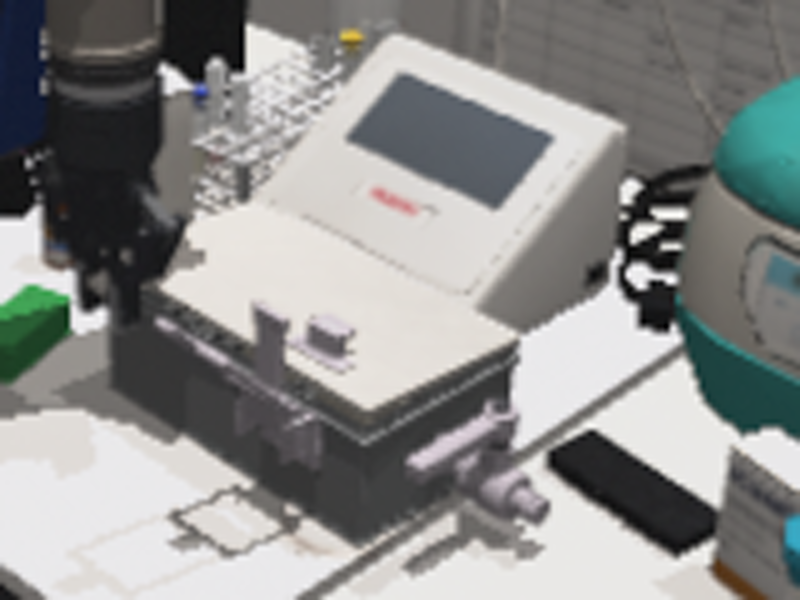

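The lid is down and the keeper shows at (330,335). The lever still stands at (270,335). Next I release the tab, press the lid shut, locate the bail and push it over.

```bash
cat >> h.py <<'E'
def tocase(p):
    return np.r_[R.from_euler("z",-CY).as_matrix()[:2,:2]@(np.asarray(p)[:2]-C),p[2]]
E
python3 - <<'E'
from h import *
ro=rot(np.pi+CY);S=1.5625
a=dict(np.load("wa.npz"));b=dict(np.load("wb.npz"))
for n,pa,pb in [("barR",(172,177),(403,164)),("barL",(262,179),(490,164)),("tabend",(203,144),(450,130)),("hingeL",(284,246),(462,235)),("vtip",(132,268),(311,262)),("vax",(141,355),(315,347))]:
    p,e=tri(a,np.array(pa)/S,b,np.array(pb)/S);print(n,tocase(p).round(4),round(e,4))
jaws.command_gripper(.045);o=observe()["tcp_pos"]
env.line_to(o+[0,0,.10],max_speed=.25);jaws.command_gripper(0)
env.move_to(case(-.045,.04,.13),ro)
print(env.line_to(case(-.045,.04,.085),max_speed=.04,threshold=20));st("press")
env.line_to(case(-.045,.04,.24),max_speed=.25)
w=viewer.read_camera("wrist");np.savez("wd.npz",**w);crop(w,0,0,512,384,1.5625,"f")
E
```

```text
barR [-0.1532 -0.0888  0.1608] 0.0011
barL [-0.1517 -0.0314  0.1559] 0.0024
tabend [-0.1737 -0.0604  0.1768] 0.001
hingeL [-0.0899 -0.0376  0.0753] 0.0021
vtip [-0.0722 -0.165   0.0843] 0.0018
vax [ 0.0021 -0.1644  0.0936] 0.0004
True
press t42.8 tcp [ 0.574  -0.005   0.0981] gap0.0003 ff4.0 F [-1.1  0.7  8.1]
```

View pics/f.png

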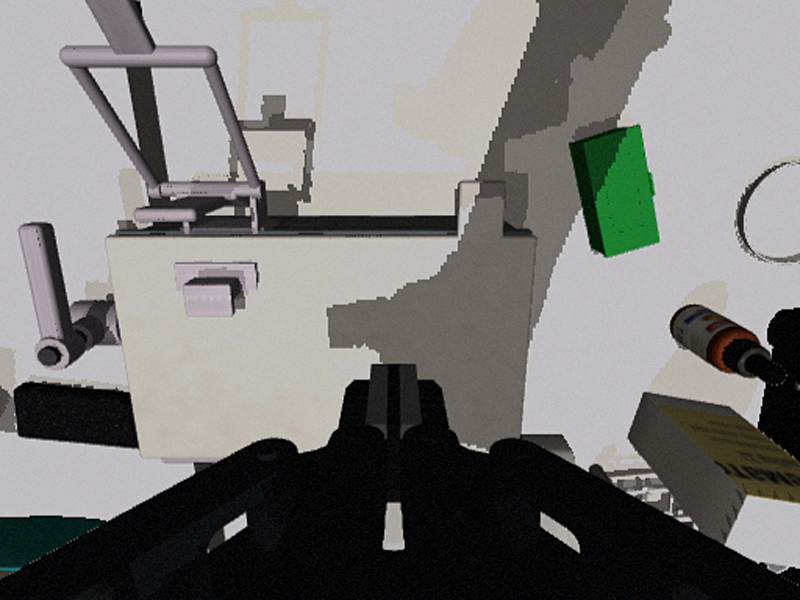

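The lid is fully shut, with contact at z = 0.098. The bail bar at (138,55) leans to the robot, and triangulation gives a lean of about -0.75. I'll sweep it over with closed fingers.

Run:
```python
from h import *
ro=rot(np.pi+CY)
env.move_to(case(-.21,-.06,.27),ro);env.line_to(case(-.21,-.06,.158),max_speed=.2)
for x,z in[(-.15,.160),(-.115,.168),(-.072,.170)]:
    print(env.line_to(case(x,-.06,z),max_speed=.08,threshold=15));st()
env.hold(.5)
env.line_to(case(-.12,-.06,.26),max_speed=.25)
env.move_to(case(-.10,.03,.26),ro)
w=viewer.read_camera("wrist");np.savez("we.npz",**w);crop(w,0,0,512,384,1.5625,"g")
```

```text
True
 t45.8 tcp [ 0.4638 -0.1016  0.1621] gap0.0004 ff0.2 F [-3.2  0.4  7. ]
True
 t46.1 tcp [ 0.4692 -0.1021  0.1648] gap0.0000 ff0.5 F [-3.8  0.9  8.4]
True
 t46.4 tcp [ 0.4727 -0.1023  0.1665] gap0.0001 ff0.7 F [-3.9  1.4  8.9]
```

View pics/g.png

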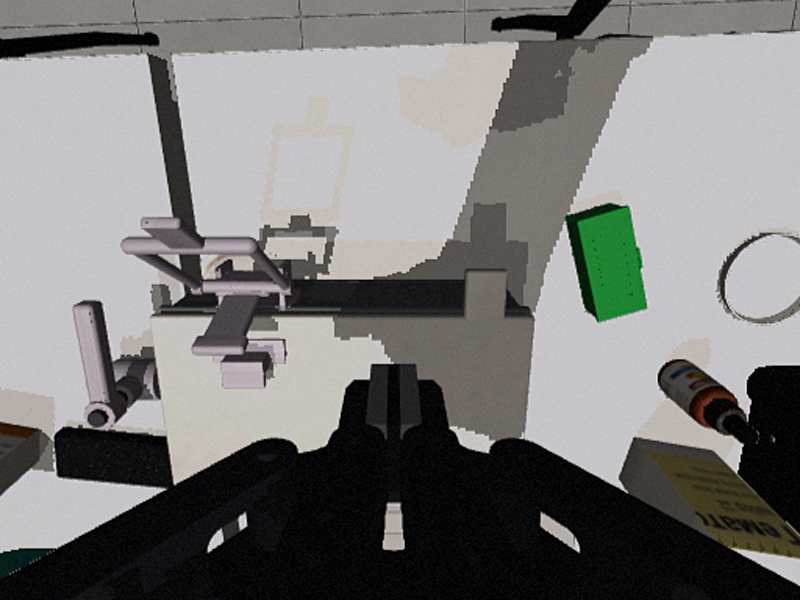

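The push tripped the force threshold early. It turned the lever back to its upright stop, and the bail now leans less (bar at (190,243)). I'll repeat the sweep with a higher threshold.

Run:
```python
from h import *
ro=rot(np.pi+CY)
env.move_to(case(-.19,-.06,.27),ro);env.line_to(case(-.19,-.06,.165),max_speed=.2);st()
for x,z in[(-.15,.166),(-.135,.167),(-.12,.168),(-.105,.169),(-.09,.170),(-.072,.171)]:
    c=env.line_to(case(x,-.06,z),max_speed=.06,threshold=30);o=st(str(c));print(tocase(o["tcp_pos"]).round(4))
    if c: break
env.hold(.5)
w=viewer.read_camera("wrist");np.savez("wf.npz",**w);crop(w,0,0,512,384,1.5625,"i")
```

```text
t49.2 tcp [ 0.4269 -0.1003  0.1656] gap0.0001 ff0.0 F [ 0.7 -0.3 -0.1]
False t50.0 tcp [ 0.4656 -0.1016  0.1659] gap0.0004 ff0.0 F [-0.2 -0.8 -0. ]
[-0.1503 -0.0602  0.1659]
False t50.4 tcp [ 0.4827 -0.1028  0.1695] gap0.0002 ff0.7 F [-5.   1.4 12.5]
[-0.1332 -0.0608  0.1695]
False t50.8 tcp [ 0.4984 -0.1034  0.1702] gap-0.0001 ff0.0 F [-1.7  0.   7.6]
[-0.1175 -0.0608  0.1702]
False t51.2 tcp [ 0.5108 -0.1029  0.1687] gap-0.0000 ff0.0 F [-0.4  0.1 -0.4]
[-0.1051 -0.0599  0.1687]
False t51.6 tcp [ 0.5259 -0.1036  0.1698] gap0.0002 ff0.0 F [-0.3 -0.2 -0.5]
[-0.09   -0.0601  0.1698]
False t52.1 tcp [ 0.5439 -0.1043  0.1709] gap-0.0001 ff0.0 F [ 0.3 -0.3 -0.8]
[-0.072  -0.0601  0.1709]
```

View pics/i.png

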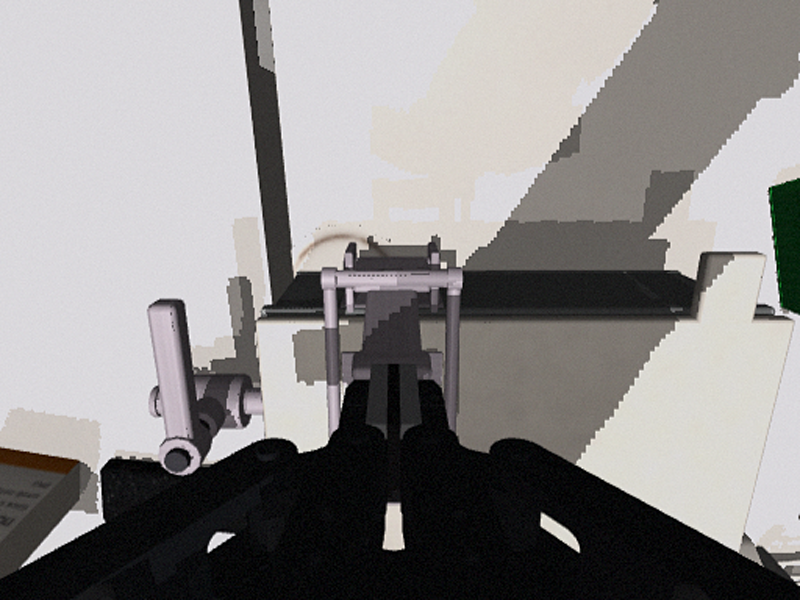

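The bail passed over the lever, its wires now running over the lid, and the force is back to zero, so it has fallen. The lever stands at (390,320). Next I press the lever over along its arc.

Run:
```python
from h import *
np.set_printoptions(suppress=True)
env.line_to(case(-.072,-.06,.20));env.line_to(case(-.035,-.06,.20))
w=viewer.read_camera("wrist");np.savez("wg.npz",**w)
def tcp(q,r=.062):
    a=q-np.radians(15);u=np.array([-np.sin(a),np.cos(a)]);n=np.array([np.cos(a),np.sin(a)])
    P=np.array([-.092,.076])+r*u+.003*n
    P[0]+=np.clip((np.pi/2-a)/.15,-1,1)*.011
    return case(P[0],-.06,P[1])
print(env.line_to(case(-.035,-.06,.142),max_speed=.1,threshold=10));st()
for q in np.r_[np.arange(.15,2.2,.15),2.21,2.26]:
    c=env.line_to(tcp(q),max_speed=.06,threshold=35);o=observe();print(round(q,2),c,tocase(o["tcp_pos"]).round(3),o["ft_force"].round(1))
    if c: break
st()
s=viewer.read_camera("scene");a=s["color"][160:280,230:390];np.savez("s3.npz",**s)
crop(s,230,160,390,280,5,"j")
```

```text
False
 t54.1 tcp [ 0.5811 -0.1058  0.1425] gap0.0000 ff0.0 F [ 0.2  0.7 -0.4]
0.15 False [-0.071 -0.06   0.137] [ 0.7 -0.  -0.2]
0.3 False [-0.081 -0.06   0.138] [-0.1  1.  -0.2]
0.45 False [-0.09  -0.06   0.137] [0.6 0.2 0.5]
0.6 False [-0.099 -0.06   0.135] [-0.4 -0.1  0.4]
0.75 False [-0.108 -0.06   0.132] [ 0.3  0.5 -0.2]
0.9 False [-0.116 -0.06   0.127] [-0.4 -0.  -0.3]
1.05 False [-0.123 -0.06   0.122] [-0.5 -0.   0.3]
1.2 False [-0.13  -0.06   0.115] [ 0.4 -0.4  0.2]
1.35 False [-0.135 -0.06   0.107] [ 0.4 -0.8 -0.2]
1.5 False [-0.139 -0.06   0.099] [ 0.   0.1 -0.3]
1.65 False [-0.142 -0.06   0.09 ] [ 0.1  0.5 -0.2]
1.8 False [-0.152 -0.06   0.081] [ 0.7  0.3 -0. ]
1.95 False [-0.163 -0.06   0.071] [-0.6  0.   0.3]
2.1 False [-0.164 -0.06   0.062] [-0.3  0.1 -0. ]
2.21 False [-0.162 -0.06   0.056] [-0.7  0.9 -0.6]
2.26 False [-0.16  -0.06   0.054] [-2.3  1.2  5.8]
 t59.6 tcp [ 0.4554 -0.1013  0.0536] gap0.0001 ff3.0 F [-2.3  1.2  5.8]
```

View pics/j.png

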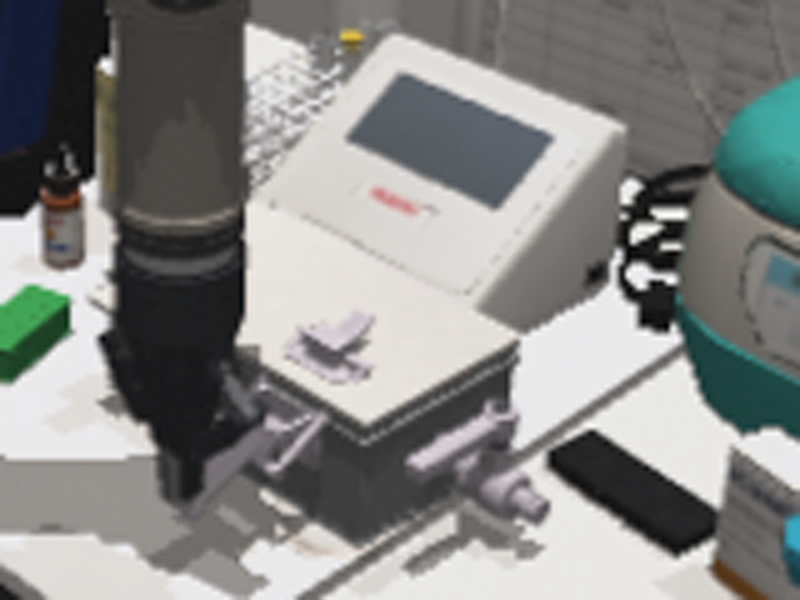

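The lever is down in front, and the bail tab sticks up near the keeper at (345,330). I felt no dead-centre force, so I'm checking from above.

Run:
```python
from h import *
ro=rot(np.pi+CY)
env.line_to(case(-.16,-.06,.20),max_speed=.2);env.move_to(case(-.03,-.0,.24),ro)
w=viewer.read_camera("wrist");np.savez("wh.npz",**w)
s=viewer.read_camera("scene");np.savez("s4.npz",**s)
a=cv2.resize(w["color"][60:310,40:290],(500,500));b=cv2.resize(s["color"][200:280,262:310],(300,500),interpolation=cv2.INTER_CUBIC)
cv2.imwrite("pics/k.png",np.hstack([a,b])[:,:,::-1])
```

```text
(no output)
```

View pics/k.png

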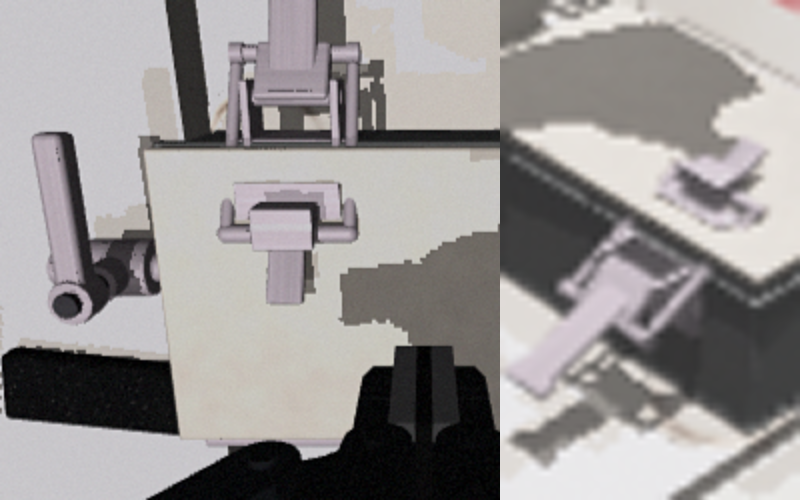

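The bail's bar lies behind the keeper under the lip, at (290,232), and the lever points to the front and down. I'll press it once more to be sure it is home, then turn the valve.

Run:
```python
from h import *
ro=rot(np.pi+CY)
env.move_to(case(-.158,-.06,.20),ro);env.line_to(case(-.158,-.06,.075),max_speed=.2)
print(env.line_to(case(-.158,-.06,.045),max_speed=.03,threshold=22));st("press");print(tocase(observe()["tcp_pos"]))
env.line_to(case(-.158,-.06,.20),max_speed=.2)
A=np.array([.001,-.1645])
def vp(v,z,r=.05): return case(A[0]-r*np.cos(v),A[1]-r*np.sin(v),z)
v0=.0
jaws.command_gripper(.042)
env.move_to(vp(v0,.20),rot(np.pi+CY+v0));print(env.line_to(vp(v0,.074),max_speed=.12,threshold=10))
jaws.command_gripper(0);st("grip")
for v in np.linspace(v0,.785,7)[1:]:
    print(env.line_to(vp(v,.074),rot(np.pi+CY+v),max_speed=.05,threshold=40),observe()["ft_force"].round(1))
st();jaws.command_gripper(.042);env.line_to(vp(.785,.20),max_speed=.2)
env.move_to(case(-.10,-.10,.27),ro)
w=viewer.read_camera("wrist");np.savez("wi.npz",**w);crop(w,0,0,512,384,1.5625,"l");st()
```

```text
True
press t63.4 tcp [ 0.4581 -0.101   0.0542] gap0.0001 ff6.9 F [-4.4  1.7 13.3]
[-0.15784305 -0.05994658  0.05420527]
False
grip t67.0 tcp [ 0.5635 -0.2106  0.0749] gap0.0129 ff60.4 F [-0.3 -0.6  2.4]
False [-0.3 -2.3  4.8]
False [-0.4 -2.4  5.1]
False [ 0.2 -3.6  5.3]
False [ 0.5 -5.3  6.2]
False [ 0.1 -5.6  4.8]
False [ 1.2 -6.2  4.6]
 t68.7 tcp [ 0.5769 -0.2473  0.0749] gap0.0126 ff60.9 F [ 1.2 -6.2  4.6]
 t70.8 tcp [ 0.5142 -0.1434  0.269 ] gap0.0418 ff0.0 F [-0.7 -0.   0.3]
```

View pics/l.png

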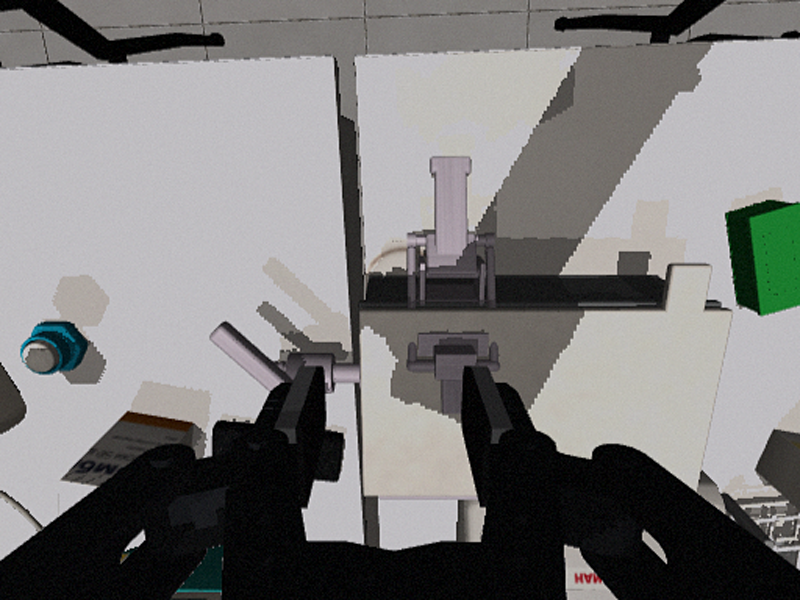

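Run:
```python
from h import *
w=dict(np.load("wi.npz"));S=1.5625
for a,b in [((228,323),(285,371)),((211,336),(262,387))]:
    d=tocase(onz(w,a[0]/S,a[1]/S,.095))-tocase(onz(w,b[0]/S,b[1]/S,.095));print(np.degrees(np.arctan2(-d[1],-d[0])))
t=viewer.read_camera("top");s=viewer.read_camera("scene")
env.move_to(case(-.10,-.05,.33),rot(np.pi+CY));w=viewer.read_camera("wrist")
crop(w,60,150,320,345,3,"m")
```

```text
45.741938017668076
39.768873298941024
```

View pics/m.png

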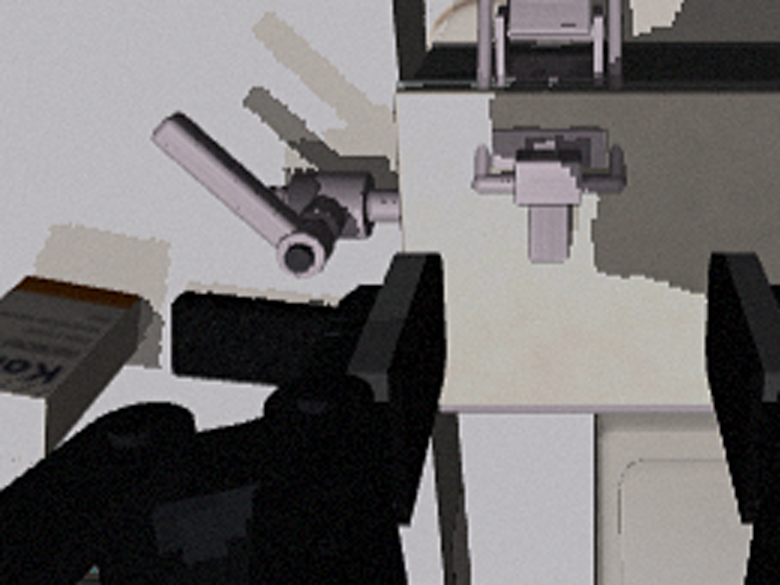

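The bail is seated under the keeper. The valve handle runs from its axis at (300,256) to its tip at (168,125), about 45°. I'll do one numeric check and then hand in.

Run:
```python
from h import *
w=viewer.read_camera("wrist")
for a,b in [((168,125),(300,256)),((182,113),(305,229)),((154,136),(278,246))]:
    q=lambda p:tocase(onz(w,60+p[0]/3,150+p[1]/3,.095))
    d=q(a)-q(b);print(q(a),q(b),np.degrees(np.arctan2(-d[1],-d[0])))
```

```text
[-0.05618126 -0.21459135  0.095     ] [ 0.00160579 -0.16602231  0.095     ] 40.046481424937305
[-0.06124338 -0.20834789  0.095     ] [-0.01070854 -0.16293104  0.095     ] 41.94678445437793
[-0.05150726 -0.22082861  0.095     ] [-0.0029756  -0.17487685  0.095     ] 43.435909980456124
```

Run:
```python
from h import *
A=np.array([.001,-.1645])
def vp(v,z,r=.05): return case(A[0]-r*np.cos(v),A[1]-r*np.sin(v),z)
v0=.745
env.move_to(vp(v0,.20),rot(np.pi+CY+v0));env.line_to(vp(v0,.074),max_speed=.12,threshold=10)
jaws.command_gripper(0);st("grip")
env.line_to(vp(.82,.074),rot(np.pi+CY+.82),max_speed=.05);env.hold(.3);st()
jaws.command_gripper(.042);env.line_to(vp(.82,.20),max_speed=.2)
env.move_to(case(-.10,-.05,.33),rot(np.pi+CY));w=viewer.read_camera("wrist")
g=w["color"][150:250,60:170].astype(int)
crop(w,90,165,190,240,8,"n")
np.savez("wn.npz",**w)
```

```text
grip t73.9 tcp [ 0.5763 -0.2452  0.0751] gap0.0126 ff60.1 F [ 1.6 -1.8  2.8]
 t74.5 tcp [ 0.5788 -0.2479  0.0751] gap0.0130 ff60.5 F [ 3.5 -4.6  3.4]
```

View pics/n.png

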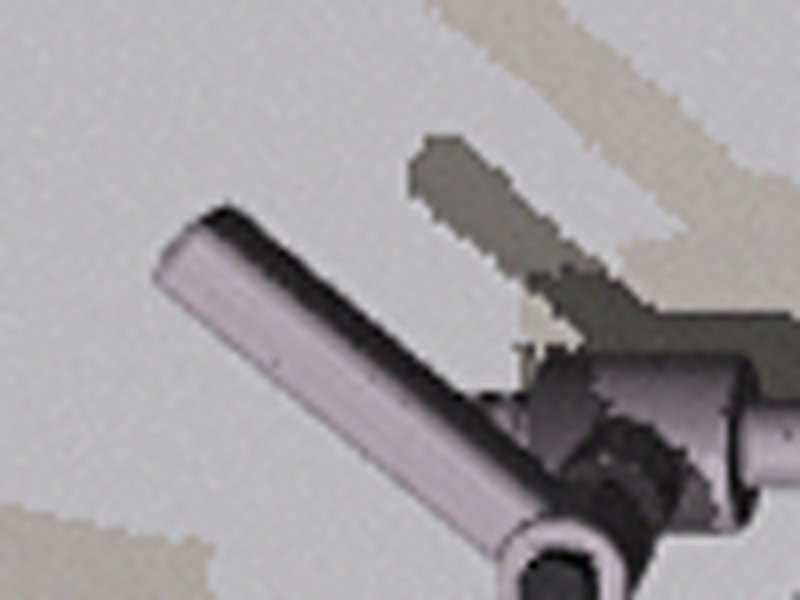

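Run:
```python
from h import *
w=dict(np.load("wn.npz"))
q=lambda p:tocase(onz(w,90+p[0]/8,165+p[1]/8,.095))
for a,b in [((155,280),(495,556)),((200,225),(545,510))]:
    d=q(a)-q(b);print(np.degrees(np.arctan2(-d[1],-d[0])))
env.finish_job();st()
```

```text
46.183545859930916
45.96635094783887
the job is handed in; nothing more can be done
the job is handed in; nothing more can be done
```

The job is handed in: all three slide boxes lie in the case, the lid is shut, the bail is hooked on the keeper with the lever home, and the purge valve measures about 46° open (asked: 45°).

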